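Lock a bench microscope in its stand and pull-test it

TASK

The digital microscope hangs over a fossil with its locking collar still undone. Swing the collar's red-knobbed lever clockwise (seen from above) fully home against its stop, then take the microscope by its black barrel and prove that it is retained: pull it straight up with a steady 10 N or so (well under 20 N) for about a second without it coming out, then let it settle back and let go. Leave the lever locked and do not disturb the fossil under it.

Things in the scene. Friction and masses are not known exactly. Their poses are not given: they have to be found in the camera images.
- lock_knob (a point): centre of the red round knob, 16 mm diameter and 30 mm tall, standing upright on the free end of the collar's lever, 80 mm from the collar's axis; free to be pinched from above or pushed sideways; the knob's top is 14 mm above this point, the flat lever lies 20 to 26 mm below it. The knob swings in a level circle about the vertical axis through seat.
- lock_ring (a joint): turn of the locking collar with its lever, rad: about 0 to 0.16 undone (as found), 1.047 fully home at its stop; grows as the lever swings clockwise seen from above, from the robot's right-front side to pointing straight away from the column (towards the robot). A steady 1 to 2 N at the knob turns it; it stays where it is left. The collar's three inner lugs pass over three lugs of the microscope's flange; with the collar undone nothing holds the microscope down.
- seat (a point): point on the axis of the collar and microscope, in the plane on which the microscope's flange rests (about 0.14 m above the table), at the end of the boom; its x axis points along the boom to the column, z up the microscope's axis. The column stands 168 mm from it and ends 44 mm above its height.
- scope_grip (a point): centre of the plain upper barrel of the microscope: black cylinder 34 mm in diameter, vertical; this point is 60 mm above the flange's seat, the barrel's top is 30 mm above this point, and the plain part to grip reaches 24 mm below it. Microscope mass about 0.24 kg, loose in its seat. When locked it has about 2 mm of free play upward before the collar takes the pull.
- boom (a joint): springy lift of the boom that carries seat, collar and microscope, rad: about 0 at rest, grows as the end rises; hinge 145 mm from the microscope's axis. It gives 0.5 mm of rise at the microscope (0.0035 rad) per newton of upward pull, so a 10 N pull on the locked microscope raises the boom's end about 5 mm (0.035 rad), and the barrel about 7 mm with the play.
- fossil_mid (a point): middle of the pale fossil slab (60 x 107 x 24 mm) lying on the stand's dark stage under the microscope; to be left alone.

How it is judged:
By the outcome, as a careful person would: the job done as asked, in the order asked, and still so for the second after the job is handed in, with the robot touching nothing.
It also fails if it takes over 48 s, if anything falls off the work surface, if the arm or the gripper's body presses on something with over 40 N, if the wrist force passes 120 N, or if a joint passes its speed limit or range.

ROBOT

A 6-joint arm with a two-finger parallel gripper is mounted at the origin on the work surface; the furniture and walls round the work are solid. World frame = base frame: x ahead of the robot, y to its left, z up, the work surface at z = 0. Lengths are in m, angles in degrees, forces in N, time in s.
With the tool pointing down it reaches from about 0.35 to 0.875 m from the base axis. Payload 4.2 kg.
Tool frame: the origin (TCP) lies on the centre line of the jaws, within the pads' length; the fingertips stand 11 mm ahead of it and the grasp point (between the pads) lies 8 mm behind it; z points along the fingers, y is the line along which they close (so a half turn about z gives the same grasp; the last joint's range is limited). The gripper opens to 87 mm and grips with 3 to 60 N. Pads are 19 mm wide; open, the fingers measure 117 mm over their backs; the gripper's body (75 mm by 190 mm) begins 51 mm behind the grasp point.
Start: joints at [14.817, 22.042, 0.453, 0, -68.411, -14.817], TCP at [0.625, 0, 0.234] pointing down, gripper open.
Joint ranges: [-179.83, 179.83], [-69.29, 118.12], [-61.27, 80.66], [-181.25, 117.63], [-171.15, -9.14], [-177.46, 177.46]. Speed limits (degrees/s): [159.86, 159.86, 180, 180, 180, 180].

INTERFACE

Orientations are given as a 3x3 rotation matrix whose columns are the frame's x, y, z axes.
In Python, from station import r gives the robot as it stands.
- The arm moves only by the tool servo_tool, never from a script. Its argument "commands" is a list that holds one entry, the list of rows, each a list of 7 numbers: the closure, from 0 (fully open) to 1 (shut), then the shift along the tool's x, y, z in mm, then the turn, a rotation vector about the tool's x, y, z in rad. In form: [[[claw, x, y, z, ax, ay, az], ...]]. A call has exactly 5 rows; each row is the pose to reach, as a shift and turn from the pose commanded when the call began, along the tool's axes at that moment; what a row does not reach only later rows make up. A row lasts 1/10 s, in which the tool goes at most 50 mm and 8.59 degrees, less where a joint would pass 70% of its speed; a pose out of reach is approached as far as the arm can. A call with a gripper value outside its range is refused whole. The fingers move at their own pace and stop on an object; the grip force is fixed at half the most. Time passes only in rows, so rows that repeat a pose let the fingers close, or fill a call up. It gives the time, the measured TCP pose, the force, the opening and the grip force at its end, in the units of the state.
- r.sense(): the state, without advancing time (a new reading comes with each control period).
- r.capture(name): name is "scene" or "side" or "wrist"; returns a dict with "pixels" (480x640x3 uint8, red, green, blue), "camera_matrix" (3x3 intrinsics, pixels), "dist" ([k1, k2, p1, p2, k3] as OpenCV has them; the pictures are not rectified), "R" (3x3) and "t" (3): a world point X has camera coordinates R X + t. Camera axes: x right, y down, z forward; pixel columns grow to the right and rows downward; lengths in m; the calibration is good to about 2 mm. A picture is of the moment at which its call begins. There is no depth.
- r.finish_job(): hands the job in; it is judged then, once.
The state is a dict: "time_s": time; "joints": joint angles; "joint_velocities": joint speeds; "effort": joint torques, N m; "tcp_pos": TCP position; "ee_rot": TCP orientation; "wrist_force": force on the tool from outside, world axes, zero at the start; "moment": the same for the moment, N m; "gripper_width": opening from 0.0 (shut) to 1.0 (fully open); "gripper_force": force on a finger pad.
Only numpy, scipy, OpenCV 4.12 (cv2) and the standard library are available. Lean on these libraries where they do the work, as an engineer would, in place of code of your own. Each camera call takes 0.05 s, during which the arm holds its last target. There are 200 camera calls.

## Working session

There is one attempt and no reset: what is moved stays moved. The work goes in short steps, Python scripts to look and compute and a tool call to move; the robot and the scene stay as the last step left them, time stands still between calls to the robot, and variables do not carry over. Pictures are saved under pics/ and viewed, at most 10 in all, crops included, and the job is handed in when it is done.

Besides the shell and the picture viewer there is one more tool, called after "Request:" by a JSON object that holds its "name" and its "arguments". servo_tool: Moves the arm, as the interface text tells. Its arguments: {"type":"object","properties":{"commands":{"type":"array","items":{"type":"array","items":{"type":"array","items":{"type":"number"}}}}},"required":["commands"]}

```bash
mkdir -p pics; python3 - <<'E'
from station import r
import cv2,numpy as np
s=r.sense();print(s)
ims=[]
for n in("scene","side"):
    c=r.capture(n);np.savez(f"{n}0.npz",**c);ims.append(cv2.cvtColor(c["pixels"],cv2.COLOR_RGB2BGR))
    print(n,c["camera_matrix"],c["dist"],c["R"],c["t"])
    cv2.imwrite(f"pics/{n}0.png",ims[-1])
E
```

```text
{'time_s': 0.0, 'joints': array([ 1.48190227e+01,  2.20902198e+01,  3.80779929e-01, -2.92833475e-02,
       -6.84108596e+01, -1.48170094e+01]), 'joint_velocities': array([-0.01203314, -0.01580544, -0.04732419,  0.03931671, -0.19654541,
        0.06253763]), 'effort': array([ 5.69075401e-04, -3.90661991e+01,  1.87403029e+01,  4.22001421e+00,
        1.09914420e-02, -1.81494070e-04]), 'tcp_pos': array([6.24428202e-01, 5.00646496e-05, 2.32471350e-01]), 'ee_rot': array([[-1.53330779e-04, -9.99997674e-01, -2.15128863e-03],
       [-9.99999985e-01,  1.53498014e-04, -7.75723795e-05],
       [ 7.79024177e-05,  2.15127670e-03, -9.99997683e-01]]), 'wrist_force': array([ 0.07483813, -0.31666786,  0.39559458]), 'moment': array([ 0.01522759,  0.03783776, -0.08447603]), 'gripper_force': 0.0, 'gripper_width': 1.0008294042885084}
scene [[510.29155443   0.         314.7326708 ]
 [  0.         510.29155443 238.76222359]
 [  0.           0.           1.        ]] [-0.04372228  0.          0.          0.          0.        ] [[-0.81588548 -0.57777382  0.02254558]
 [-0.27318299  0.35081494 -0.89571197]
 [ 0.5096096  -0.73695746 -0.44406279]] [0.4926134  0.32773322 0.63306037]
side [[499.95582878   0.         316.87875555]
 [  0.         499.95582878 230.53440484]
 [  0.           0.           1.        ]] [-0.0045518  0.         0.         0.         0.       ] [[ 0.90272414 -0.42962481 -0.02261952]
 [-0.2934746  -0.57649715 -0.76257701]
 [ 0.31458192  0.69503493 -0.64650187]] [-0.5464223   0.3040731   0.75394627]
```

View pics/scene0.png

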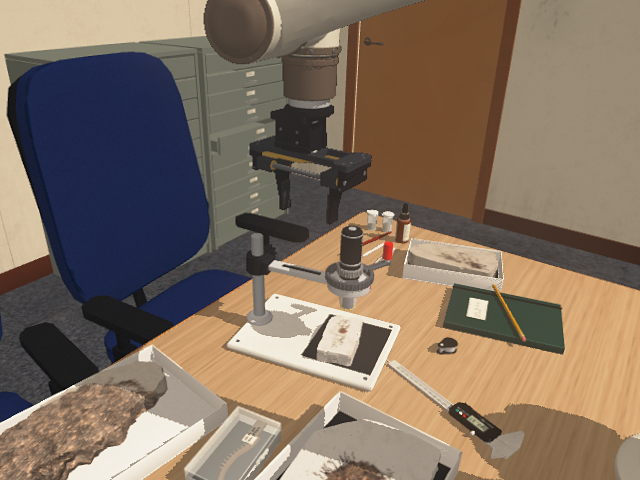

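View pics/side0.png

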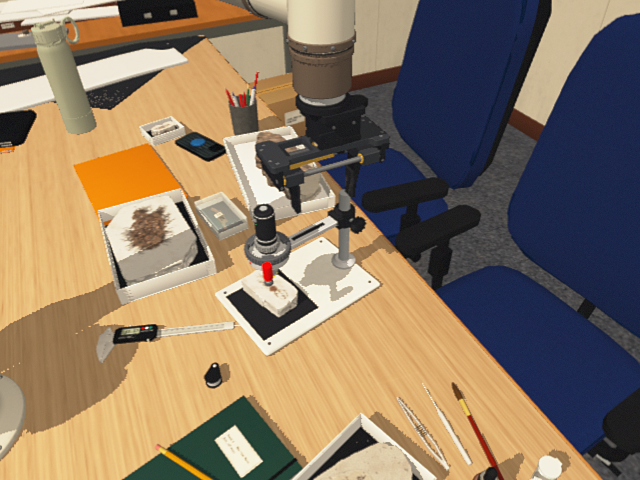

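The scene view shows the black barrel top near (351,231), the red knob near (388,251) and the column at about (258,270). The side view shows the barrel top near (264,209), the knob near (267,270) and the column top near (344,195). Next I'll triangulate these.

```bash
cat > h.py <<'E'
import cv2,numpy as np
def ray(c,p):
    u=cv2.undistortPoints(np.array([[p]],float),c["camera_matrix"],c["dist"])[0,0]
    R=c["R"];o=-R.T@c["t"];d=R.T@np.array([u[0],u[1],1]);return o,d/np.linalg.norm(d)
def plane(c,p,z):
    o,d=ray(c,p);return o+d*(z-o[2])/d[2]
def tri(c1,p1,c2,p2):
    A=[];b=[]
    (o1,d1),(o2,d2)=ray(c1,p1),ray(c2,p2)
    s=np.linalg.lstsq(np.c_[d1,-d2],o2-o1,rcond=None)[0]
    a,b=o1+s[0]*d1,o2+s[1]*d2
    return (a+b)/2,np.linalg.norm(a-b)
def red(im,box):
    x0,y0,x1,y1=box
    h=cv2.cvtColor(im,cv2.COLOR_RGB2HSV)
    m=(((h[...,0]<6)|(h[...,0]>174))&(h[...,1]>180)&(h[...,2]>90)).astype(np.uint8)
    k=np.zeros_like(m);k[y0:y1,x0:x1]=m[y0:y1,x0:x1]
    n,l,st,ce=cv2.connectedComponentsWithStats(k)
    i=1+np.argmax(st[1:,4]);return ce[i],st[i]
E
python3 - <<'E'
from h import *
a=dict(np.load("scene0.npz"));b=dict(np.load("side0.npz"))
ka,sa=red(a["pixels"],(370,235,405,265));kb,sb=red(b["pixels"],(250,255,285,290))
print(ka,sa,kb,sb,tri(a,ka,b,kb))
def dark(im,box):
    x0,y0,x1,y1=box
    m=(im.max(2)<62).astype(np.uint8);k=np.zeros_like(m);k[y0:y1,x0:x1]=m[y0:y1,x0:x1]
    n,l,st,ce=cv2.connectedComponentsWithStats(k);i=1+np.argmax(st[1:,4]);return ce[i],st[i]
da,ta=dark(a["pixels"],(335,220,370,268));db,tb=dark(b["pixels"],(248,198,282,240))
print(da,ta,db,tb,tri(a,da,b,db))
# barrel top centres
print("top",tri(a,(351.5,231),b,(264,209)))
print("column",plane(a,(259,318),.02),plane(b,(343,264),.02))
o=[]
for c,p,x in((a,(351,250),20),(b,(264,222),20)):
    q=c["pixels"][p[1]-32:p[1]+33,p[0]-40:p[0]+60][:,:,::-1];o.append(cv2.resize(q,None,fx=4,fy=4,interpolation=0)) 
cv2.imwrite("pics/crop0.png",np.hstack(o))
E
```

```text
[388.1        250.14615385] [384 241   9  19 130] [267.12883436 270.77300613] [262 262  11  19 163] (array([ 0.49843318, -0.05738644,  0.1700639 ]), np.float64(0.00015483240174975506))
[347.58148148 246.96296296] [341 236  21  28 270] [265.55357143 228.64030612] [255 216  22  24 392] (array([0.52955317, 0.0154285 , 0.19236159]), np.float64(0.010376887678615623))
top (array([0.5274638 , 0.01862877, 0.22587244]), np.float64(0.00048344454423764955))
column [0.68506394 0.0616648  0.02      ] [0.6816626  0.03982749 0.02      ]
```

View pics/crop0.png

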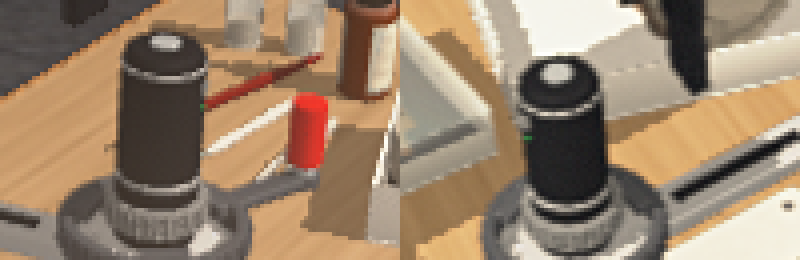

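Request:
{"name": "servo_tool", "arguments": {"commands": [[[0.5,20,0,-30,0,0,0.1],[0.5,57,30,-30,0,0,0.2],[0.5,57,75,-30,0,0,0.3],[0.5,57,115,-30,0,0,0.37],[0.5,57,126,-30,0,0,0.37]]]}}

```text
time_s: 0.6
tcp_pos: [0.4951, -0.0576, 0.2635]
ee_rot: [[-0.363, -0.932, -0.002], [-0.932, 0.363, 0.001], [0.0, 0.002, -1.0]]
wrist_force: [1.0, -0.1, 0.4]
gripper_width: 0.634
gripper_force: 0.0
```

```bash
python3 - <<'E'
from h import *
from station import r
a=dict(np.load("scene0.npz"));b=dict(np.load("side0.npz"))
print("top",tri(a,(352,228.7),b,(263,208.2)))
s=r.sense();print(s["tcp_pos"],s["ee_rot"],s["wrist_force"],s["gripper_width"])
c=r.capture("wrist");np.savez("wrist1.npz",**c)
cv2.imwrite("pics/w1.png",c["pixels"][:,:,::-1])
k,st=red(c["pixels"],(0,0,640,480));print(k,st,plane(c,k,.178))
E
```

```text
top (array([0.52644123, 0.01787455, 0.22918863]), np.float64(0.0012823081519486284))
[ 0.49512069 -0.05755335  0.26348608] [[-3.63166867e-01 -9.31722394e-01 -1.79075938e-03]
 [-9.31724106e-01  3.63166454e-01  5.62222078e-04]
 [ 1.26508834e-04  1.87267412e-03 -9.99998239e-01]] [ 0.95087039 -0.13406283  0.35026641] 0.6335288692535835
[319.53001277 254.98339719] [307 237  26  37 783] [ 0.49875563 -0.06043803  0.178     ]
```

View pics/w1.png

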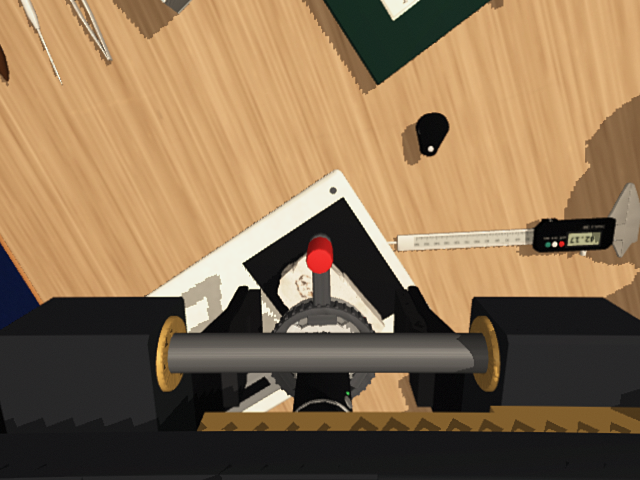

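The wrist view shows the red knob centred at about (319,257) and the lever running straight down the image to the barrel at about (322,390). The yaw therefore matches the lever, so I'll descend around the knob and cage it.

Request:
{"name": "servo_tool", "arguments": {"commands": [[[0.55,0,-3.5,25,0,0,0],[0.55,0,-3.5,55,0,0,0],[0.55,0,-3.5,75,0,0,0],[0.6,0,-3.5,83,0,0,0],[0.7,0,-3.5,83,0,0,0]]]}}

```text
time_s: 1.15
tcp_pos: [0.5025, -0.0582, 0.1794]
ee_rot: [[-0.361, -0.933, -0.003], [-0.933, 0.361, -0.001], [0.002, 0.002, -1.0]]
wrist_force: [0.3, -0.5, 0.1]
gripper_width: 0.373
gripper_force: 0.0
```

Request:
{"name": "servo_tool", "arguments": {"commands": [[[0.74,0,0,0,0,0,0],[0.74,0,0,0,0,0,0],[0.74,0,0,0,0,0,0],[0.74,0,0,0,0,0,0],[0.74,0,0,0,0,0,0]]]}}

```text
time_s: 1.65
tcp_pos: [0.5024, -0.0582, 0.181]
ee_rot: [[-0.362, -0.932, 0.001], [-0.932, 0.362, 0.0], [-0.0, -0.001, -1.0]]
wrist_force: [0.7, -0.1, 0.5]
gripper_width: 0.262
gripper_force: 0.0
```

```bash
python3 - <<'E'
from h import *
from station import r
c=r.capture("wrist");d=r.capture("scene")
cv2.imwrite("pics/w2.png",np.hstack([cv2.resize(c["pixels"][150:480,150:490,::-1],(400,400)),cv2.resize(d["pixels"][190:310,300:420,::-1],(400,400))]))
E
```

```text
(no output)
```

View pics/w2.png

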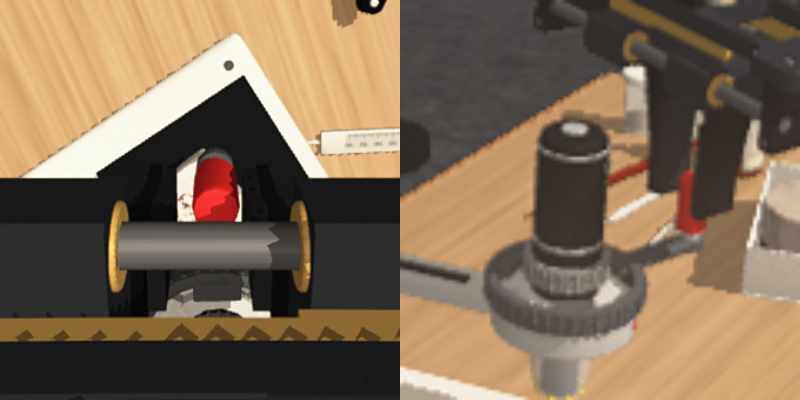

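The left crop shows the knob between the fingers, nearer the right (leading) one, and the right crop shows the fingers over the knob's upper half. Now I'll swing it along the arc.

Request:
{"name": "servo_tool", "arguments": {"commands": [[[0.74,0.1,7,0,0,0,0.087],[0.74,-0.4,14,0,0,0,0.175],[0.74,-1.5,20.9,0,0,0,0.262],[0.74,-3.2,27.6,0,0,0,0.349],[0.74,-5.5,34.2,0,0,0,0.436]]]}}

```text
time_s: 2.25
tcp_pos: [0.4729, -0.0406, 0.1809]
ee_rot: [[-0.724, -0.69, 0.002], [-0.69, 0.724, 0.0], [-0.002, -0.001, -1.0]]
wrist_force: [1.7, -0.4, -0.5]
gripper_width: 0.262
gripper_force: 0.7
```

Request:
{"name": "servo_tool", "arguments": {"commands": [[[0.74,0.1,7,0,0,0,0.087],[0.74,-0.4,14,0,0,0,0.175],[0.74,-1.5,20.9,0,0,0,0.262],[0.74,-3.2,27.6,0,0,0,0.349],[0.74,-3.2,27.6,0,0,0,0.349]]]}}

```text
time_s: 2.75
tcp_pos: [0.4554, -0.0183, 0.1808]
ee_rot: [[-0.914, -0.405, 0.0], [-0.405, 0.914, 0.0], [-0.0, 0.0, -1.0]]
wrist_force: [0.5, 1.0, -0.5]
gripper_width: 0.264
gripper_force: 0.0
```

```bash
python3 - <<'E'
from h import *
from station import r
s=r.sense();print(s["tcp_pos"],s["wrist_force"],s["gripper_width"])
c=r.capture("wrist");d=r.capture("side")
try:
  k,st=red(c["pixels"],(0,0,640,480));print(k,st,plane(c,k,.178))
  k,st=red(d["pixels"],(150,200,350,330));print(k,st,plane(d,k,.17))
except Exception as e: print(e)
cv2.imwrite("pics/w3.png",np.hstack([cv2.resize(c["pixels"][150:480,150:490,::-1],(400,400)),cv2.resize(d["pixels"][180:300,200:320,::-1],(400,400))]))
E
```

```text
[ 0.45537771 -0.01825874  0.18077738] [ 0.52268715  0.98838467 -0.46168464] 0.2640227177196338
[320.38015541 309.68141064] [ 300  283   40   50 1673] [ 0.45228338 -0.02266281  0.178     ]
[230.         266.08955224] [226 256  12  19  67] [ 0.45075389 -0.02195924  0.17      ]
```

View pics/w3.png

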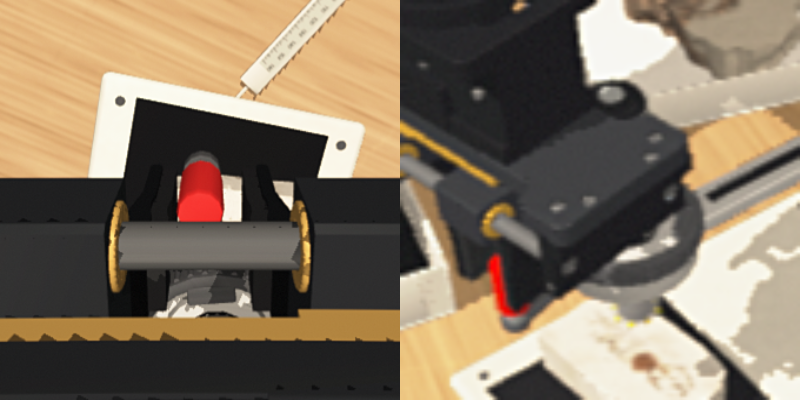

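The left crop shows the knob still caged and the lever following, now pointing at about -151°. About 20° remains.

Request:
{"name": "servo_tool", "arguments": {"commands": [[[0.74,0.1,5,0,0,0,0.06],[0.74,-0.2,10,0,0,0,0.12],[0.74,-0.7,15,0,0,0,0.19],[0.74,-1.5,20.9,0,0,0,0.262],[0.74,-1.5,20.9,0,0,0,0.262]]]}}

```text
time_s: 3.35
tcp_pos: [0.4485, 0.0011, 0.1806]
ee_rot: [[-0.988, -0.155, -0.0], [-0.155, 0.988, -0.0], [0.0, -0.0, -1.0]]
wrist_force: [0.5, -0.9, -0.5]
gripper_width: 0.257
gripper_force: 0.0
```

Request:
{"name": "servo_tool", "arguments": {"commands": [[[0.74,0.1,2,0,0,0,0.025],[0.74,0.1,4,0,0,0,0.05],[0.74,0.1,6,0,0,0,0.075],[0.74,0.1,6,0,0,0,0.075],[0.74,0.1,6,0,0,0,0.075]]]}}

```text
time_s: 3.85
tcp_pos: [0.4485, 0.0041, 0.1812]
ee_rot: [[-0.997, -0.08, 0.001], [-0.08, 0.997, -0.006], [-0.001, -0.006, -1.0]]
wrist_force: [5.4, -13.2, -0.9]
gripper_width: 0.264
gripper_force: 7.1
```

Request:
{"name": "servo_tool", "arguments": {"commands": [[[0.74,0,-3,0,0,0,0],[0.66,0,-4.5,0,0,0,0],[0.6,0,-4.5,0,0,0,0],[0.5,0,-4.5,-30,0,0,0],[0.3,0,-4.5,-75,0,0,0]]]}}

```text
time_s: 4.35
tcp_pos: [0.446, 0.0025, 0.254]
ee_rot: [[-0.997, -0.079, -0.007], [-0.079, 0.997, -0.001], [0.007, -0.001, -1.0]]
wrist_force: [0.9, 0.2, 0.7]
gripper_width: 0.499
gripper_force: 0.0
```

```bash
python3 - <<'E'
from h import *
from station import r
s=r.sense();print(s["tcp_pos"],s["ee_rot"],s["wrist_force"],s["gripper_width"])
c=r.capture("wrist");d=r.capture("side")
k,st=red(c["pixels"],(0,0,640,480));kw=k;print(k,st,plane(c,k,.17))
k,st=red(d["pixels"],(150,200,350,330));print(k,st,plane(d,k,.17))
print(tri(c,kw,d,k))
cv2.imwrite("pics/w4.png",np.hstack([cv2.resize(c["pixels"][:,:,::-1],(440,330)),cv2.resize(d["pixels"][180:300,190:310,::-1],(330,330))]))
E
```

```text
[0.44595811 0.00245733 0.25400877] [[-9.96866651e-01 -7.87705460e-02 -7.21672461e-03]
 [-7.87619415e-02  9.96892370e-01 -1.46929349e-03]
 [ 7.31003475e-03 -8.96286437e-04 -9.99972880e-01]] [0.87753208 0.20964522 0.6662534 ] 0.4993395966288744
[322.51465416 264.1101993 ] [309 245  27  39 853] [ 4.49199424e-01 -3.63299867e-04  1.70000000e-01]
[223.55421687 258.11445783] [218 249  12  19 166] [ 4.47211741e-01 -1.74223188e-04  1.70000000e-01]
(array([ 0.44801347, -0.00048397,  0.17067179]), np.float64(0.0018539107419356228))
```

View pics/w4.png

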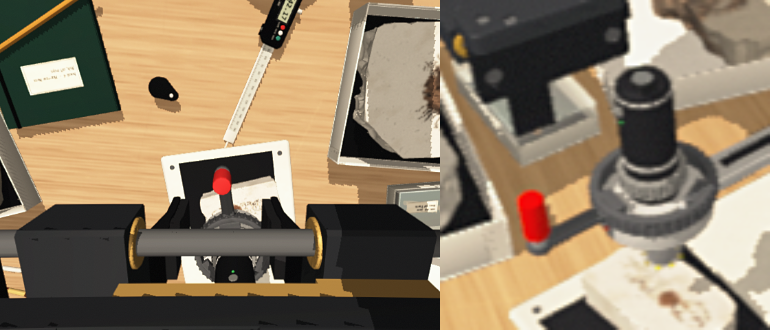

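The left view shows the lever at the knob (222,180 in the small image), pointing along the boom line away from the column. The right view shows the knob clear of the fingers and the lever in line with the boom. The collar is home, and the 13 N reaction I felt was the stop. Next I'll move over the barrel.

Request:
{"name": "servo_tool", "arguments": {"commands": [[[0,0,0,-30,0,0,0],[0,-20,3,-40,0,0,0],[0,-60,7,-40,0,0,0],[0,-81.5,9,-40,0,0,0],[0,-81.5,9,-40,0,0,0]]]}}

```text
time_s: 4.95
tcp_pos: [0.5302, 0.0188, 0.2941]
ee_rot: [[-0.997, -0.079, -0.001], [-0.079, 0.997, -0.0], [0.001, 0.0, -1.0]]
wrist_force: [-0.5, -0.3, -0.3]
gripper_width: 0.981
gripper_force: 0.0
```

Request:
{"name": "servo_tool", "arguments": {"commands": [[[0,0,0,0,0,0,0],[0,0,0,0,0,0,0],[0,0,0,0,0,0,0],[0,0,0,0,0,0,0],[0,0,0,0,0,0,0]]]}}

```text
time_s: 5.45
tcp_pos: [0.528, 0.0179, 0.2959]
ee_rot: [[-0.997, -0.079, 0.001], [-0.079, 0.997, 0.0], [-0.001, 0.0, -1.0]]
wrist_force: [0.2, 0.2, 0.1]
gripper_width: 1.002
gripper_force: 0.0
```

```bash
python3 - <<'E'
from h import *
from station import r
s=r.sense();R=s["ee_rot"];print(s["tcp_pos"],s["wrist_force"],s["gripper_width"])
print("to barrel, tool mm:",1000*R.T@(np.array([.527,.018,.195])-s["tcp_pos"]))
c=r.capture("wrist");cv2.imwrite("pics/w5.png",c["pixels"][:,:,::-1])
E
```

```text
[0.5279984  0.01785742 0.29594586] [0.18944962 0.17983289 0.12896032] 1.0015267237295538
to barrel, tool mm: [  1.05193383   0.20207927 100.94521346]
```

View pics/w5.png

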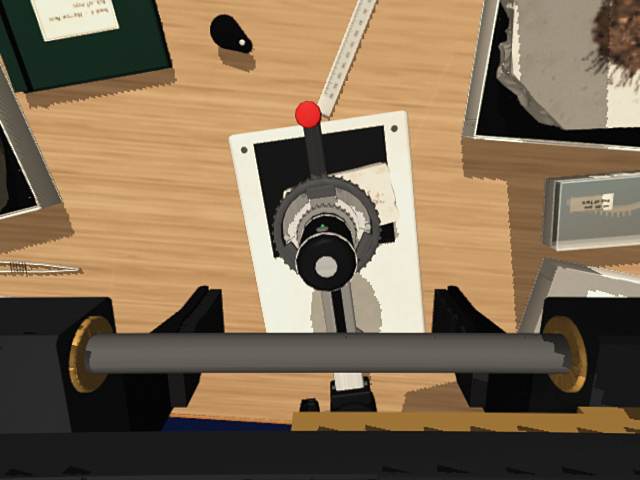

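The wrist view shows the barrel-top cap at (326,266), midway between the jaws, and the lever knob at (308,115). The lever lines up with the boom. I'll check the cap's position.

```bash
python3 - <<'E'
from h import *
from station import r
s=r.sense();c=r.capture("wrist")
p=plane(c,(326,266),.229);print(p,1000*s["ee_rot"].T@(p-s["tcp_pos"]))
E
```

```text
[0.5271756  0.01693748 0.229     ] [ 1.03060942 -0.88539502 66.83944912]
```

Shift x +1 mm and y -0.5 mm, then descend 101 mm.

Request:
{"name": "servo_tool", "arguments": {"commands": [[[0,1,-0.5,30,0,0,0],[0,1,-0.5,60,0,0,0],[0,1,-0.5,85,0,0,0],[0,1,-0.5,97,0,0,0],[0,1,-0.5,101,0,0,0]]]}}

```text
time_s: 6.05
tcp_pos: [0.527, 0.0172, 0.1935]
ee_rot: [[-0.997, -0.079, -0.002], [-0.079, 0.997, -0.001], [0.002, -0.001, -1.0]]
wrist_force: [-1.2, 0.2, 0.6]
gripper_width: 0.999
gripper_force: 0.0
```

Request:
{"name": "servo_tool", "arguments": {"commands": [[[0.4,0,0,0,0,0,0],[0.55,0,0,0,0,0,0],[0.6,0,0,0,0,0,0],[0.65,0,0,0,0,0,0],[0.75,0,0,0,0,0,0]]]}}

```text
time_s: 6.55
tcp_pos: [0.5276, 0.0174, 0.1951]
ee_rot: [[-0.997, -0.079, 0.001], [-0.079, 0.997, 0.0], [-0.001, 0.0, -1.0]]
wrist_force: [1.2, 0.1, -0.7]
gripper_width: 0.633
gripper_force: 0.0
```

Request:
{"name": "servo_tool", "arguments": {"commands": [[[0.8,0,0,0,0,0,0],[0.8,0,0,0,0,0,0],[0.8,0,0,0,0,0,0],[0.8,0,0,0,0,0,0],[0.8,0,0,0,0,0,0]]]}}

```text
time_s: 7.05
tcp_pos: [0.5274, 0.0173, 0.1946]
ee_rot: [[-0.997, -0.079, 0.0], [-0.079, 0.997, -0.0], [0.0, -0.0, -1.0]]
wrist_force: [-0.7, -0.1, -0.0]
gripper_width: 0.379
gripper_force: 30.0
```

Request:
{"name": "servo_tool", "arguments": {"commands": [[[0.8,0,0,-1,0,0,0],[0.8,0,0,-2,0,0,0],[0.8,0,0,-3,0,0,0],[0.8,0,0,-4,0,0,0],[0.8,0,0,-4,0,0,0]]]}}

```text
time_s: 7.55
tcp_pos: [0.5271, 0.0174, 0.1981]
ee_rot: [[-0.997, -0.079, -0.001], [-0.079, 0.997, 0.0], [0.001, 0.0, -1.0]]
wrist_force: [0.6, -0.0, -3.7]
gripper_width: 0.38
gripper_force: 30.0
```

Request:
{"name": "servo_tool", "arguments": {"commands": [[[0.8,0,0,-0.8,0,0,0],[0.8,0,0,-1.6,0,0,0],[0.8,0,0,-2.4,0,0,0],[0.8,0,0,-3.2,0,0,0],[0.8,0,0,-3.2,0,0,0]]]}}

```text
time_s: 8.05
tcp_pos: [0.5273, 0.0174, 0.2009]
ee_rot: [[-0.997, -0.078, -0.001], [-0.078, 0.997, 0.0], [0.001, 0.0, -1.0]]
wrist_force: [3.9, -0.2, -11.9]
gripper_width: 0.376
gripper_force: 30.0
```

Request:
{"name": "servo_tool", "arguments": {"commands": [[[0.8,0,0,-0.3,0,0,0],[0.8,0,0,-0.3,0,0,0],[0.8,0,0,-0.3,0,0,0],[0.8,0,0,-0.3,0,0,0],[0.8,0,0,-0.3,0,0,0]]]}}

```text
time_s: 8.55
tcp_pos: [0.5274, 0.0174, 0.2018]
ee_rot: [[-0.997, -0.079, -0.0], [-0.079, 0.997, 0.0], [0.0, 0.0, -1.0]]
wrist_force: [4.1, 1.4, -13.4]
gripper_width: 0.381
gripper_force: 30.0
```

Request:
{"name": "servo_tool", "arguments": {"commands": [[[0.8,0,0,0,0,0,0],[0.8,0,0,0,0,0,0],[0.8,0,0,0,0,0,0],[0.8,0,0,0,0,0,0],[0.8,0,0,0,0,0,0]]]}}

```text
time_s: 9.05
tcp_pos: [0.5274, 0.0174, 0.202]
ee_rot: [[-0.997, -0.079, 0.0], [-0.079, 0.997, 0.0], [-0.0, 0.0, -1.0]]
wrist_force: [3.6, 0.3, -15.3]
gripper_width: 0.376
gripper_force: 30.0
```

Request:
{"name": "servo_tool", "arguments": {"commands": [[[0.8,0,0,0,0,0,0],[0.8,0,0,0,0,0,0],[0.8,0,0,0,0,0,0],[0.8,0,0,0,0,0,0],[0.8,0,0,0,0,0,0]]]}}

```text
time_s: 9.55
tcp_pos: [0.5274, 0.0174, 0.202]
ee_rot: [[-0.997, -0.079, 0.0], [-0.079, 0.997, 0.0], [-0.0, 0.0, -1.0]]
wrist_force: [4.3, 1.5, -14.4]
gripper_width: 0.379
gripper_force: 30.0
```

It held. I'll ease to nearer 10 N for another second, then lower.

Request:
{"name": "servo_tool", "arguments": {"commands": [[[0.8,0,0,0.5,0,0,0],[0.8,0,0,1.0,0,0,0],[0.8,0,0,1.0,0,0,0],[0.8,0,0,1.0,0,0,0],[0.8,0,0,1.0,0,0,0]]]}}

```text
time_s: 10.05
tcp_pos: [0.5273, 0.0174, 0.2012]
ee_rot: [[-0.997, -0.079, 0.0], [-0.079, 0.997, 0.0], [-0.0, 0.0, -1.0]]
wrist_force: [3.5, 1.8, -11.6]
gripper_width: 0.377
gripper_force: 30.0
```

Request:
{"name": "servo_tool", "arguments": {"commands": [[[0.8,0,0,0,0,0,0],[0.8,0,0,0,0,0,0],[0.8,0,0,0,0,0,0],[0.8,0,0,0,0,0,0],[0.8,0,0,0,0,0,0]]]}}

```text
time_s: 10.55
tcp_pos: [0.5273, 0.0174, 0.2011]
ee_rot: [[-0.997, -0.079, -0.0], [-0.079, 0.997, -0.0], [0.0, -0.0, -1.0]]
wrist_force: [2.6, 1.5, -11.5]
gripper_width: 0.377
gripper_force: 30.0
```

Request:
{"name": "servo_tool", "arguments": {"commands": [[[0.8,0,0,1.5,0,0,0],[0.8,0,0,3,0,0,0],[0.8,0,0,4.5,0,0,0],[0.8,0,0,6.3,0,0,0],[0.8,0,0,6.3,0,0,0]]]}}

```text
time_s: 11.05
tcp_pos: [0.5279, 0.017, 0.1957]
ee_rot: [[-0.997, -0.079, 0.002], [-0.079, 0.997, -0.001], [-0.002, -0.001, -1.0]]
wrist_force: [1.0, -0.2, -1.9]
gripper_width: 0.378
gripper_force: 30.0
```

Request:
{"name": "servo_tool", "arguments": {"commands": [[[0.8,0,0,0.4,0,0,0],[0.8,0,0,0.4,0,0,0],[0.8,0,0,0.4,0,0,0],[0.8,0,0,0.4,0,0,0],[0.8,0,0,0.4,0,0,0]]]}}

```text
time_s: 11.55
tcp_pos: [0.5277, 0.0173, 0.1947]
ee_rot: [[-0.997, -0.079, 0.001], [-0.079, 0.997, -0.0], [-0.001, -0.0, -1.0]]
wrist_force: [0.8, -0.8, -0.4]
gripper_width: 0.381
gripper_force: 30.0
```

Request:
{"name": "servo_tool", "arguments": {"commands": [[[0.5,0,0,0,0,0,0],[0.3,0,0,0,0,0,0],[0,0,0,0,0,0,0],[0,0,0,0,0,0,0],[0,0,0,0,0,0,0]]]}}

```text
time_s: 12.05
tcp_pos: [0.5273, 0.0174, 0.1943]
ee_rot: [[-0.997, -0.079, -0.0], [-0.079, 0.997, 0.0], [0.0, 0.0, -1.0]]
wrist_force: [0.4, -0.2, -0.0]
gripper_width: 0.746
gripper_force: 0.0
```

Request:
{"name": "servo_tool", "arguments": {"commands": [[[0,0,0,-10,0,0,0],[0,0,0,-30,0,0,0],[0,0,0,-60,0,0,0],[0,0,0,-90,0,0,0],[0,0,0,-100,0,0,0]]]}}

```text
time_s: 12.55
tcp_pos: [0.5289, 0.0175, 0.2987]
ee_rot: [[-0.997, -0.079, 0.007], [-0.079, 0.997, 0.001], [-0.007, 0.001, -1.0]]
wrist_force: [-0.4, -0.8, -0.1]
gripper_width: 0.994
gripper_force: 0.0
```

```bash
python3 - <<'E'
from h import *
from station import r
a=r.capture("scene");b=r.capture("side")
k,_=red(b["pixels"],(150,200,350,330));print(k,plane(b,k,.17),r.sense()["wrist_force"])
cv2.imwrite("pics/w6.png",np.hstack([cv2.resize(a["pixels"][190:390,230:430,::-1],(400,400)),cv2.resize(b["pixels"][180:360,200:380,::-1],(400,400))]))
E
```

```text
[223.55421687 258.11445783] [ 4.47211741e-01 -1.74223188e-04  1.70000000e-01] [ 0.01305587  0.0439718  -1.01549265]
```

View pics/w6.png

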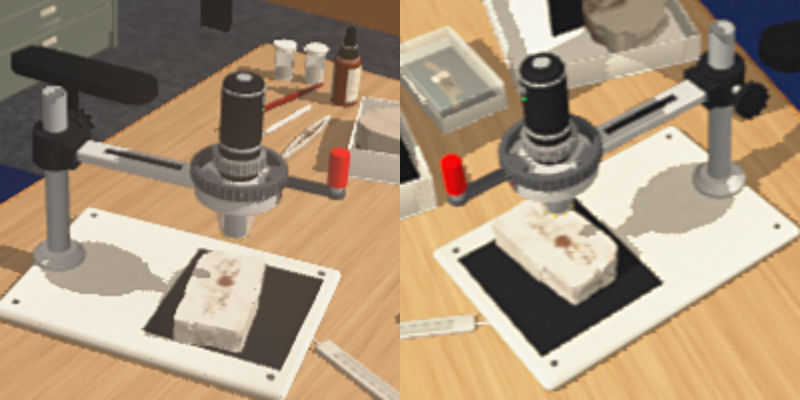

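Both views show the microscope seated, the lever in line with the boom with its knob at the same side-view pixel (223.6,258.1) as before the pull, and the fossil in place.

```bash
python3 -c "
from station import r
print(r.finish_job())"
```

```text
the job is handed in; nothing more can be done
None
```

The job is handed in: the collar lever is locked against its stop, the microscope held an upward pull of about 12–15 N at the wrist (its own weight included) for over two seconds, then settled back and was released, and the fossil looks undisturbed.

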